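# Index the eyelet press to the next hole

## Task

On the bench eyelet press, push the cup-shaped indexing plunger gently down with the fingertips and, keeping it in, turn the round table one hole anticlockwise (seen from above), so that the brass grommet comes under the ram. Then let the plunger spring fully up into that hole and move clear. Do not grip the plunger, do not touch or lift the grommet, do not overrun the hole, and leave the things around the press where they are.

Things in the scene. Friction and masses are not known exactly. Their poses are not given: they have to be found in the camera images.
- press: Fixed green eyelet press: base 340 x 410 mm, 18 mm thick (centre 22 mm to its +y side); on the +y side a column 240 mm high with an overarm (230 mm up) and ram over the table, 275 mm high at its lever. Origin: on the work surface under the table's vertical turning axis; z up. Its yaw differs from run to run.
- table_hub (a point): On the table's turning axis, at the top of its hub, 65 mm up. The round aluminium table is 224 mm across, its top 45 mm up, with ten nests (round pins 20 mm across, 57 mm up) 85 mm from the axis.
- plunger_cup (a point): Centre of the floor of the black round cup on the indexing plunger; moves with it. Floor 92 mm above the work surface when up, 80 mm fully in. Inside 46 mm, outside 54 mm across, rim 8 mm above the floor, cup floor 6 mm thick. Carried by the table 140 mm from the axis (start: -108 degrees in the press's frame), so that a fingertip pressing in the cup can drag the table round.
- next_hole (a point): Centre of the next hole (the target) on the top face of the fixed steel index plate, 64 mm up: where the cup, 28 mm above, must come. The plate lies on the press's -y side, 117 to 166 mm from the axis, with an arc slot and four square holes (a dark mark by each) 36 degrees (0.628 rad) apart, 140 mm from the axis, at -144, -108 (start), -72 (next), -36 degrees in the press's frame.
- ram_tip (a point): Centre of the underside of the ram (steel bar 26 mm across), 75 mm above the work surface, 85 mm from the axis on the press's +y side. Fixed to the press.
- grommet_center (a point): Centre of the brass grommet, a loose ring 40 mm across outside, 24 mm hole, 6 mm high, lying over the pin of the nest one step clockwise of the ram.
- dial (a joint): Turn of the table in rad: about 0 at the start, grows anticlockwise seen from above; next hole at 0.628. Light friction (about 1 N at the plunger) and some damping. Locked (about 0.02 rad of play either way) while the plunger is up in a hole.
- plunger (a joint): How far the plunger is pressed in, m: 0 up, 0.012 fully in on a hard stop. Spring: about 4 N at first, 8 N at the end. More than about 8 mm in, the table turns freely. Let go between holes it rises only to about 7 mm, its collar bearing on the plate from below; the coned collar finds a hole from up to about 4 mm off, springs up to 0 and locks.
- tub: White open tub 100 x 140 mm, 70 mm high, with buckles in it, bystander; origin at the centre of its underside.
- spool: Grey thread spool 52 mm across, 60 mm high, bystander; origin at the centre of its underside.
- screwdriver: Screwdriver 190 mm long, lying, bystander; origin near its middle, on the work surface.
- stud_jar: Glass jar with a steel lid, 64 mm across, 85 mm high, bystander; origin at the centre of its underside.

How it is judged:
By the outcome, as a careful person would: the job done as asked, in the order asked, and still so for the second after the job is handed in, with the robot touching nothing.
It also fails if it takes over 35 s, if anything falls off the work surface, if the arm or the gripper's body presses on something with over 40 N, if the wrist force passes 120 N, or if a joint passes its speed limit or range.

## Robot

A 6-joint arm with a two-finger parallel gripper is mounted at the origin on the work surface. World frame = base frame: x ahead of the robot, y to its left, z up, the work surface at z = 0. Lengths are in m, angles in rad, forces in N, time in s.
With the tool pointing down it reaches from about 0.375 to 0.9 m from the base axis. Payload 3.1 kg.
Tool frame: the origin (TCP) lies where the fingers leave the gripper's body, on its centre line; the fingertips stand manip.tip_reach ahead of it and the grasp point (between the pads) lies 54 mm ahead of it (manip.tip_reach is the distance from the TCP to the fingertips, in m); z points along the fingers, y is the direction in which the jaws open and shut (so a half turn about z gives the same grasp; the last joint's range is limited). The gripper opens to 85 mm and grips with 20 to 120 N. Pads are 22 mm wide; open, the fingers measure 114 mm over their backs; the gripper's body (76 mm by 85 mm) begins 54 mm behind the grasp point. The pads swing forward as they close: fully open they stand 13 mm farther back than shut.
Start: joints at [0.949, 0.527, 1.433, -0, 1.181, -0.178], TCP at [0.268, 0.564, 0.304] pointing down, gripper open.
Joint ranges: [-3.08, 3.08], [-0.75, 2.2], [0.22, 2.44], [-1.43, 4.57], [0, 2.65], [-2.85, 2.85]. Speed limits (rad/s): [2.79, 2.79, 3.14, 3.14, 3.14, 3.14].

## Interface

Orientations are given as a unit quaternion [x, y, z, w].
In Python, from station import manip, cams, order gives the robot as it stands. The module is installed in compiled form; this text tells all that it offers.
- The arm moves only by the tool drive_tool, never from a script. Its arguments are lists of equal length, an entry for each row: "linear": the shift along the tool's x, y, z in mm, a list of three; "rot": the turn, a rotation vector about the tool's x, y, z in degrees, a list of three; "hand": the finger opening in mm, from 0 to 85.4. A call has 1 to 20 rows; each row shifts and turns the pose as measured when the row begins, along the tool's axes as they then stand; what a row does not reach is not made up. A row lasts 1/12 s, in which the tool goes at most 41.7 mm and 7.16 degrees, less where a joint would pass 70% of its speed; a pose out of reach is approached as far as the arm can. A call with a gripper value outside its range is refused whole. The fingers move at their own pace and stop on an object; "force" is the grip in N (left out, the last holds). Time passes only in rows, so rows that do not move let the fingers close. It gives the time, the measured TCP pose, the force and the opening at its end, in the units of the state.
- manip.sense(): the state, without advancing time (a new reading comes with each control period).
- cams.snapshot(name): name is "scene" or "top" or "wrist"; returns the picture (384x512x3 uint8, red, green, blue); there is no depth.
- cams.camera_model(name): a dict with "vfov" (degrees; the focal length in pixels is half the picture's height over the tangent of half this angle, whatever the lens; pixels are square), "cx", "cy" (the principal point, pixels), "k1" (the pictures are not rectified: a ray, as slopes to the right and down, at radius r is drawn at 1 + k1 r^2 times it, then the intrinsics apply), "rvec" (rotation vector, rad) and "tvec" (3), from world to camera coordinates, as OpenCV has them. Camera axes: x right, y down, z forward; pixel columns grow to the right and rows downward; lengths in m; the calibration is good to about 2 mm. A picture is of the moment at which its call begins: read the wrist's pose just before it. camera_model takes no time and is no camera call; for the wrist camera it gives the pose at the moment of the call.
- order.sign_off(): hands the job in, once; it reports no verdict.
Trained networks look in the newest picture that a camera, given by its name, has taken for a name from the list of things; names that differ only in an ending like _2 or _b are one class to them, and where a whole thing is asked for, a point or a joint stands for the part that bears it (a point fixed in the world has none). Each returns a list of dicts, best first, with "score" (0 to 1); they miss things now and then, are a little off and sometimes report something else, mostly with a low value. They report only what shows in the picture. A call takes as long as a camera call.
- cams.regions_of(label, camera): "pixels" (384x512 bool, what is visible of it) and "rect" ([left, top, right, bottom] in pixels, round what is visible of it).
- cams.spot_point(label, camera): "at" ([column, row] in pixels: a listed point, or the origin of a listed thing).
The state is a dict: "t": time; "q": joint angles; "qd": joint speeds; "tau": joint torques, N m; "tcp_pos": TCP position; "tool_rot": TCP orientation; "force": force on the tool from outside, world axes, zero at the start; "ft_torque": the same for the moment, N m; "finger_gap": opening from 0.0 (shut) to 1.0 (fully open).
Only numpy, scipy, OpenCV 4.12 (cv2) and the standard library are available. Lean on these libraries where they do the work, as an engineer would, in place of code of your own. Each camera call takes 0.05 s, during which the arm holds its last target. There are 200 camera calls.

## Working session

There is one attempt and no reset: what is moved stays moved. The work goes in short steps, Python scripts to look and compute and a tool call to move; the robot and the scene stay as the last step left them, time stands still between calls to the robot, and variables do not carry over. Pictures are saved under pics/ and viewed, about 8 in all and at most 12, crops included, and the job is handed in when it is done.

Besides the shell and the picture viewer there is one more tool, called after ">>>" as a command line: name --argument value ..., lists and objects as JSON in quotes. drive_tool: Moves the arm, as the interface text tells. Its arguments: {"type":"object","properties":{"linear":{"type":"array","items":{"type":"array","items":{"type":"number"}}},"rot":{"type":"array","items":{"type":"array","items":{"type":"number"}}},"hand":{"type":"array","items":{"type":"number"}},"force":{"type":"number"}},"required":["linear","rot","hand"]}

```bash
mkdir -p pics; cat > h.py <<'E'
import numpy as np, cv2
from station import manip, cams, order
from scipy.spatial.transform import Rotation as R
def model(n):
    m=cams.camera_model(n); f=192/np.tan(np.radians(m['vfov'])/2)
    K=np.array([[f,0,m['cx']],[0,f,m['cy']],[0,0,1.]]); D=np.array([m['k1'],0,0,0.])
    return K,D,np.array(m['rvec'],float).ravel(),np.array(m['tvec'],float).ravel()
def on_plane(M,px,z):
    K,D,r,t=M; u=cv2.undistortPointsIter(np.array([[px]],float),K,D,None,None,(3,100,1e-10)).ravel() if hasattr(cv2,'undistortPointsIter') else cv2.undistortPoints(np.array([[px]],float),K,D).ravel()
    Rm=cv2.Rodrigues(r)[0]; c=-Rm.T@t; d=Rm.T@np.array([u[0],u[1],1]); return c+d*(z-c[2])/d[2]
def proj(M,P):
    K,D,r,t=M; return cv2.projectPoints(np.array(P,float).reshape(-1,1,3),r,t,K,D)[0].reshape(-1,2)
def snap(n,fn=None):
    M=model(n); im=cams.snapshot(n)
    if fn: cv2.imwrite('pics/'+fn,im[:,:,::-1])
    return M,im
E
python3 - <<'E'
from h import *
print(manip.tip_reach, manip.sense())
Z=dict(table_hub=.065,plunger_cup=.092,next_hole=.064,ram_tip=.075,grommet_center=.048,press=0,tub=0,spool=0,screwdriver=0,stud_jar=0)
ims=[]
for n in('top','scene'):
    M,im=snap(n); ims.append(im)
    for k,z in Z.items():
        for s in cams.spot_point(k,n)[:1]: print(n,k,round(s['score'],2),np.round(s['at'],1),np.round(on_plane(M,s['at'],z),4))
v=np.hstack(ims)[:,:,::-1]
cv2.imwrite('pics/a.png',cv2.resize(v,(800,300),interpolation=cv2.INTER_AREA))
cv2.imwrite('pics/top.png',ims[0][:,:,::-1])
E
```

```text
0.0726 {'t': 0.0, 'q': array([ 9.48511879e-01,  5.28442539e-01,  1.43395565e+00,  1.50937207e-05,
        1.18136591e+00, -1.78493349e-01]), 'qd': array([-0.00133788, -0.00015463,  0.0001417 ,  0.00031201,  0.0002568 ,
       -0.00069176]), 'tau': array([ 9.19035738e-04, -4.42361391e+01, -1.78024775e+01, -1.96880428e-04,
        8.32802500e-03, -1.79963581e-05]), 'tcp_pos': array([0.26797813, 0.56399467, 0.30293099]), 'tool_rot': array([ 2.20081764e-01,  9.75480824e-01, -9.97132726e-04, -4.29616159e-04]), 'force': array([ 0.45956013, -0.37824474,  0.58713248]), 'ft_torque': array([0.0109687 , 0.01560634, 0.01131738]), 'finger_gap': 1.0007291986662399}
top table_hub 0.62 [260.4 188.2] [0.5463 0.0007 0.065 ]
top plunger_cup 0.83 [315.3 202.9] [ 0.5081 -0.1424  0.092 ]
top next_hole 0.81 [308.1 171.4] [ 0.5944 -0.1271  0.064 ]
top ram_tip 0.87 [229.1 186.2] [0.549  0.0839 0.075 ]
top grommet_center 0.57 [238.3 169.7] [0.5977 0.0621 0.048 ]
top press 0.81 [263.4 187.6] [ 0.5546 -0.0082  0.    ]
top tub 0.58 [396.3 226.9] [ 0.4496 -0.3891  0.    ]
top spool 0.93 [368.5 147.9] [ 0.6765 -0.3114  0.    ]
top screwdriver 0.81 [123.8 239.3] [0.3987 0.3868 0.    ]
top stud_jar 0.66 [122.5 171.3] [0.5941 0.4012 0.    ]
scene table_hub 0.74 [254.3 190.5] [ 0.5529 -0.0023  0.065 ]
scene plunger_cup 0.51 [206.7 180.9] [ 0.5099 -0.1302  0.092 ]
scene next_hole 0.79 [209.5 210.5] [ 0.5965 -0.1387  0.064 ]
scene ram_tip 0.9 [283.2 181.7] [0.5477 0.0843 0.075 ]
scene grommet_center 0.7 [206.3 181.7] [ 0.4694 -0.1283  0.048 ]
scene press 0.55 [254.4 205.6] [ 0.5529 -0.0023  0.    ]
scene tub 0.67 [123.8 206.9] [ 0.468  -0.3757  0.    ]
scene spool 0.65 [150.8 256. ] [ 0.6624 -0.3126  0.    ]
scene screwdriver 0.51 [352.6 154.4] [0.4104 0.3621 0.    ]
scene stud_jar 0.86 [391.5 198.2] [0.6195 0.4019 0.    ]
```

View pics/a.png

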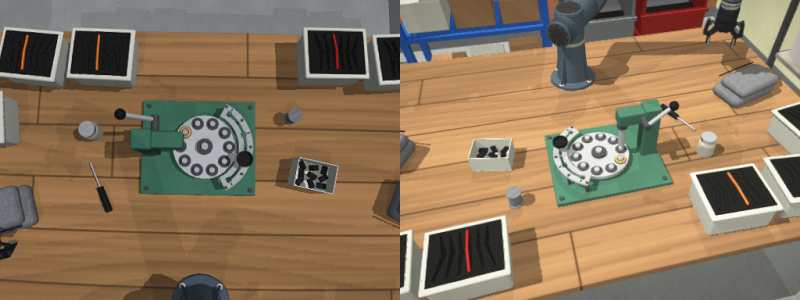

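The top view (a.png left) shows the press at about (0.55, 0) with yaw near 0. The cup is at top pixel (315,203) and the next hole at (308,171). I'll travel above the cup with the fingers shut.

>>> drive_tool --linear '[[-28.6,-29.3,-2],[-28.6,-29.3,-2],[-28.6,-29.3,-2],[-28.6,-29.3,-2],[-28.6,-29.3,-2],[-28.6,-29.3,-2],[-28.6,-29.3,-2],[-28.6,-29.3,-2],[-28.6,-29.3,-2],[-28.6,-29.3,-2],[-28.6,-29.3,-2],[-28.6,-29.3,-2],[-28.6,-29.3,-2],[-28.6,-29.3,-2],[-28.6,-29.3,-2],[-28.6,-29.3,-2],[-28.6,-29.3,-2],[0,0,0]]' --rot '[[0,0,0],[0,0,0],[0,0,0],[0,0,0],[0,0,0],[0,0,0],[0,0,0],[0,0,0],[0,0,0],[0,0,0],[0,0,0],[0,0,0],[0,0,0],[0,0,0],[0,0,0],[0,0,0],[0,0,0],[0,0,0]]' --hand '[0,0,0,0,0,0,0,0,0,0,0,0,0,0,0,0,0,0]' --force 20

```text
t: 2.6
tcp_pos: [0.5029, -0.1062, 0.3394]
tool_rot: [0.216, 0.976, 0.003, 0.009]
force: [1.2, 0.6, 0.1]
finger_gap: 0.0
```

```bash
python3 - <<'E'
from h import *
s=manip.sense(); print(s['t'],s['tcp_pos'],s['tool_rot'],s['finger_gap'],s['q'][5])
Z=dict(table_hub=.065,plunger_cup=.092,next_hole=.064,ram_tip=.075,grommet_center=.048)
M,im=snap('wrist','w1.png')
for k,z in Z.items():
    for p in cams.spot_point(k,'wrist')[:1]: print(k,round(p['score'],2),np.round(p['at'],1),np.round(on_plane(M,p['at'],z),4))
tip=s['tcp_pos']+R.from_quat(s['tool_rot']).apply([0,0,manip.tip_reach]); print(tip,proj(M,tip))
E
```

```text
2.6 [ 0.5029189  -0.10623635  0.33941164] [0.21566573 0.97641529 0.00340537 0.00948005] 7.15100495585107e-05 -1.571673283489983
table_hub 0.87 [356.5 156.6] [ 0.5541 -0.0056  0.065 ]
plunger_cup 0.92 [225.9 177.5] [ 0.5082 -0.1395  0.092 ]
next_hole 0.62 [261.  231.5] [ 0.5929 -0.1382  0.064 ]
ram_tip 0.97 [434.1 124.9] [0.5528 0.0796 0.075 ]
grommet_center 0.68 [421.9 166.5] [0.6048 0.0654 0.048 ]
[ 0.50436958 -0.10605042  0.26682638] [[256.20910354 252.50569343]]
```

View pics/w1.png

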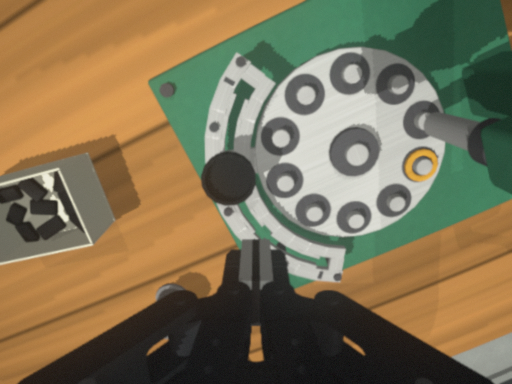

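The wrist view shows the cup at (226,178), still at its start hole. The next hole is hidden partly at about (261,231) and the grommet is at (422,165). I'll fit the press pose from these detections.

```bash
cat >> h.py <<'E'
def pol(r,d): a=np.radians(d); return np.array([r*np.cos(a),r*np.sin(a)])
def to_tool(s,d): return R.from_quat(s['tool_rot']).inv().apply(d)*1000
E
python3 - <<'E'
from h import *
from scipy.optimize import least_squares
L=dict(h=pol(0,0),c=pol(.14,-108),n=pol(.14,-72),r=pol(.085,90),g=pol(.085,54))
O=[('h',.5463,.0007,.5),('c',.5081,-.1424,.5),('n',.5944,-.1271,.5),('r',.549,.0839,.5),('g',.5977,.0621,.5),
('h',.5541,-.0056,1),('c',.5082,-.1395,1.),('n',.5929,-.1382,1),('r',.5528,.0796,1),('g',.6048,.0654,1),('h',.5529,-.0023,.5),('c',.5099,-.1302,.3),('n',.5965,-.1387,.5),('r',.5477,.0843,.5)]
def Tp(p,k): c,s=np.cos(p[2]),np.sin(p[2]); return p[:2]+np.array([[c,-s],[s,c]])@L[k]
f=least_squares(lambda p:np.concatenate([w*(Tp(p,k)-[x,y])/.002 for k,x,y,w in O]),[.55,0,0],loss='soft_l1').x
print(f,np.degrees(f[2]))
for k in L: print(k,Tp(f,k))
s=manip.sense(); Rm=R.from_quat(s['tool_rot'])
z=Rm.apply([0,0,1]); rv=np.cross(z,[0,0,-1]); print('rot deg tool',np.degrees(Rm.inv().apply(rv)))
tip=s['tcp_pos']+[0,0,-manip.tip_reach]
print(to_tool(s,np.r_[Tp(f,'c'),.120]-tip))
E
```

```text
[ 0.55192239 -0.00449243 -0.00321961] -0.18447011584192358
h [ 0.55192239 -0.00449243]
c [ 0.50823155 -0.13750036]
n [ 0.59475586 -0.13777894]
r [0.55219605 0.08050713]
g [0.60210528 0.0641128 ]
rot deg tool [7.69563524e-01 4.37769716e-01 1.70420113e-19]
[-24.19369185 -34.29251659 145.37115573]
```

>>> drive_tool --linear '[[0,0,0],[-9,-13,0],[-9,-13,0],[0,0,35],[0,0,35],[0,0,35],[0,0,25],[0,0,10],[0,0,0]]' --rot '[[0.77,0.44,0],[0,0,0],[0,0,0],[0,0,0],[0,0,0],[0,0,0],[0,0,0],[0,0,0],[0,0,0]]' --hand '[0,0,0,0,0,0,0,0,0]'

```text
t: 3.65
tcp_pos: [0.5078, -0.1253, 0.1971]
tool_rot: [0.205, 0.979, -0.003, 0.004]
force: [-0.5, 0.6, -0.6]
finger_gap: -0.001
```

```bash
python3 - <<'E'
from h import *
s=manip.sense(); Rm=R.from_quat(s['tool_rot']); print(s['tcp_pos'],s['tool_rot'],s['force'])
tip=s['tcp_pos']+Rm.apply([0,0,manip.tip_reach]); print('tip',tip)
out=[]
for n in ('wrist','scene'):
    M,im=snap(n)
    q=proj(M,[tip,[.5082,-.1375,.092]]); print(n,q)
    for p in cams.spot_point('plunger_cup',n)[:1]: print(p['score'],p['at'],on_plane(M,p['at'],.092))
    c=(q[0]+q[1])/2; h=np.array([[1.,0,0],[0,1,0]])
    w=150 if n=='wrist' else 50
    x0=int(np.clip(c[0]-w,0,512-2*w));y0=int(np.clip(c[1]-w,0,384-2*w)); print(x0,y0,2*w)
    out.append(cv2.resize(im[y0:y0+2*w,x0:x0+2*w],(400,400)))
cv2.imwrite('pics/b.png',np.hstack(out)[:,:,::-1])
E
```

```text
[ 0.50779583 -0.12527353  0.19710384] [ 0.20498526  0.97875061 -0.00293681  0.00443339] [-0.54325551  0.61752706 -0.59776461]
tip [ 0.50833847 -0.12582285  0.12450795]
wrist [[256.23328368 252.52090049]
 [238.30139553 230.90458153]]
0.69 [242.0, 232.4] [ 0.50998362 -0.13589339  0.092     ]
97 84 300
scene [[207.24041823 172.04175758]
 [204.03867837 180.90436431]]
0.62 [208.3, 185.4] [ 0.52844608 -0.12867373  0.092     ]
155 126 100
```

View pics/b.png

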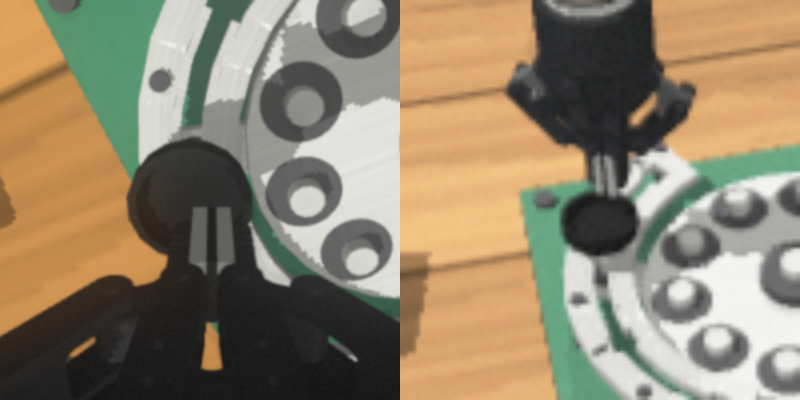

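The tip is about 11 mm off the cup centre: cup at wrist pixel (240,232), tip at (256,252). I'll correct sideways.

>>> drive_tool --linear '[[-5,-10,0],[0,0,0]]' --rot '[[0,0,0],[0,0,0]]' --hand '[0,0]'

```text
t: 4.02
tcp_pos: [0.5117, -0.1384, 0.2033]
tool_rot: [0.204, 0.979, -0.005, 0.011]
force: [0.7, 0.7, -0.3]
finger_gap: 0.0
```

```bash
cat > st.py <<'E'
from h import *
def st():
    s=manip.sense(); Rm=R.from_quat(s['tool_rot']); tip=s['tcp_pos']+Rm.apply([0,0,manip.tip_reach])
    z=Rm.apply([0,0,1]); rv=np.degrees(Rm.inv().apply(np.cross(z,[0,0,-1])))
    print(round(s['t'],2),'tip',np.round(tip*1000,1),'level rot',np.round(rv,2),'F',np.round(s['force'],1),'Rx',np.round(Rm.as_matrix()[:2,:2],3).tolist()); return s,tip
E
python3 - <<'E'
from st import *
for i in range(3):
    st(); M,im=snap('wrist')
for p in cams.spot_point('plunger_cup','wrist')[:1]: print(p['score'],p['at'],on_plane(M,p['at'],.092))
st()
E
```

```text
4.02 tip [ 513.1 -139.4  130.7] level rot [-0.27  1.34 -0.  ] F [ 0.7  0.7 -0.3] Rx [[-0.916, 0.4], [0.4, 0.917]]
4.07 tip [ 512.7 -138.5  130.7] level rot [-0.23  1.28 -0.  ] F [-1.5 -0.1 -0.3] Rx [[-0.916, 0.4], [0.4, 0.916]]
4.12 tip [ 512.2 -138.   130.4] level rot [-0.22  1.21 -0.  ] F [-0.5  0.1 -0. ] Rx [[-0.916, 0.4], [0.4, 0.916]]
4.22 tip [ 511.5 -137.3  129.9] level rot [-0.21  1.11 -0.  ] F [-0.2  0.6  0.4] Rx [[-0.916, 0.4], [0.4, 0.917]]
```

>>> drive_tool --linear '[[0,0,5],[0,0,8],[0,0,8],[0,0,5],[0,0,0],[0,0,0]]' --rot '[[-0.2,1.1,0],[0,0,0],[0,0,0],[0,0,0],[0,0,0],[0,0,0]]' --hand '[0,0,0,0,0,0]'

```text
t: 4.72
tcp_pos: [0.5099, -0.1361, 0.1733]
tool_rot: [0.204, 0.979, 0.001, -0.002]
force: [0.4, 0.4, 0.3]
finger_gap: 0.005
```

```bash
python3 - <<'E'
from st import *
st(); M,im=snap('wrist')
for p in cams.spot_point('plunger_cup','wrist')[:1]: print(p['score'],p['at'],on_plane(M,p['at'],.092))
s,tip=st(); q=proj(M,[tip,[.509,-.137,.092]]); print(q)
cv2.imwrite('pics/c.png',cv2.resize(im[130:330,150:350],(600,600))[:,:,::-1])
E
```

```text
4.72 tip [ 509.7 -135.9  100.7] level rot [ 0.02 -0.19 -0.  ] F [0.4 0.4 0.3] Rx [[-0.917, 0.4], [0.4, 0.917]]
0.58 [252.8, 244.1] [ 0.5089861  -0.13760407  0.092     ]
4.82 tip [ 509.8 -136.   101.1] level rot [ 0.02 -0.16  0.  ] F [ 0.7 -0.1  0.3] Rx [[-0.917, 0.4], [0.4, 0.917]]
[[256.25313105 253.05501265]
 [253.87033889 243.7104348 ]]
```

View pics/c.png

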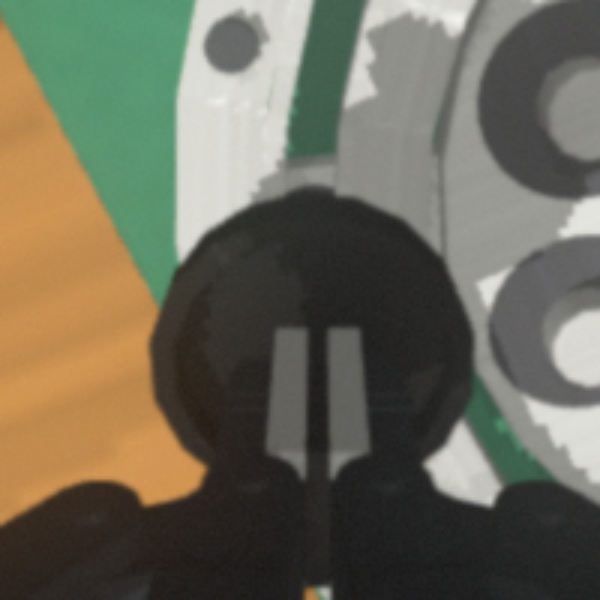

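The tips are centred over the cup: rim centre at about crop (312,345), the tips at about (318,330). I'll press down gently.

>>> drive_tool --linear '[[0,0,6],[0,0,5],[0,0,4],[0,0,3],[0,0,0]]' --rot '[[0,0,0],[0,0,0],[0,0,0],[0,0,0],[0,0,0]]' --hand '[0,0,0,0,0]'

```text
t: 5.23
tcp_pos: [0.511, -0.1364, 0.1563]
tool_rot: [0.204, 0.979, -0.0, 0.001]
force: [-1.6, 2.4, 6.3]
finger_gap: 0.0
```

```bash
python3 -c "
from st import *
st()"
```

```text
5.23 tip [ 511.  -136.5   83.7] level rot [ 0.    0.07 -0.  ] F [-1.6  2.4  6.3] Rx [[-0.917, 0.399], [0.399, 0.917]]
```

>>> drive_tool --linear '[[0,0,2.5],[0,0,0.5],[0,0,0]]' --rot '[[0,0,0],[0,0,0],[0,0,0]]' --hand '[0,0,0]'

```text
t: 5.48
tcp_pos: [0.5117, -0.1366, 0.1547]
tool_rot: [0.204, 0.979, -0.0, 0.002]
force: [-0.2, 0.5, 7.3]
finger_gap: 0.002
```

```bash
python3 -c "
from st import *
s,tip=st()
c=np.array([551.9,-4.5]); v=tip[:2]*1000-c; print(np.hypot(*v),np.degrees(np.arctan2(v[1],v[0])))
A=np.array(R.from_quat(s['tool_rot']).as_matrix()[:2,:2])
n=6; p=v
for i in range(n):
  a=np.radians(36/n); q=np.array([[np.cos(a),-np.sin(a)],[np.sin(a),np.cos(a)]])@p; print(np.round(A.T@(q-p),1),np.round(q+c,1)); p=q
"
```

```text
5.48 tip [ 512.  -136.8   82.1] level rot [-0.    0.23 -0.  ] F [-0.2  0.5  7.3] Rx [[-0.917, 0.399], [0.399, 0.917]]
138.15847028216973 -106.80215531302117
[-14.3   2.4] [ 526.  -140.2]
[-13.9   3.9] [ 540.3 -142.2]
[-13.4   5.4] [ 554.8 -142.6]
[-12.8   6.7] [ 569.2 -141.6]
[-12.   8.] [ 583.4 -139. ]
[-11.1   9.2] [ 597.3 -135. ]
```

The plunger is about 10 mm in (7.3 N). I'll turn the first half.

>>> drive_tool --linear '[[-7,1.2,0.3],[-7.2,1.2,0.3],[-7,2,0.3],[-7,2,0.3],[-6.7,2.7,0.3],[-6.7,2.7,0.3],[0,0,0]]' --rot '[[0,0,0],[0,0,0],[0,0,0],[0,0,0],[0,0,0],[0,0,0],[0,0,0]]' --hand '[0,0,0,0,0,0,0]'

```text
t: 6.07
tcp_pos: [0.5536, -0.1422, 0.1566]
tool_rot: [0.203, 0.979, -0.001, -0.0]
force: [1.0, 2.2, 6.1]
finger_gap: -0.001
```

```bash
python3 -c "
from st import *
s,tip=st()
ims=[]
for n in ('wrist','scene'):
    M,im=snap(n)
    for p in cams.spot_point('plunger_cup',n)[:1]: print(p['score'],p['at'],on_plane(M,p['at'],.082))
    ims.append(cv2.resize(im[130:330,150:350] if n=='wrist' else im[120:250,165:295],(400,400)))
st()
cv2.imwrite('pics/d.png',np.hstack(ims)[:,:,::-1])
"
```

```text
6.07 tip [ 553.5 -142.4   84. ] level rot [-0.12 -0.    0.  ] F [1.  2.2 6.1] Rx [[-0.918, 0.397], [0.397, 0.918]]
0.76 [251.3, 247.9] [ 0.55115856 -0.14409594  0.082     ]
0.54 [208.6, 199.2] [ 0.57103582 -0.13559802  0.082     ]
6.27 tip [ 553.2 -142.4   84.1] level rot [-0.12  0.03  0.  ] F [0.4 0.9 6.2] Rx [[-0.918, 0.397], [0.397, 0.918]]
```

View pics/d.png

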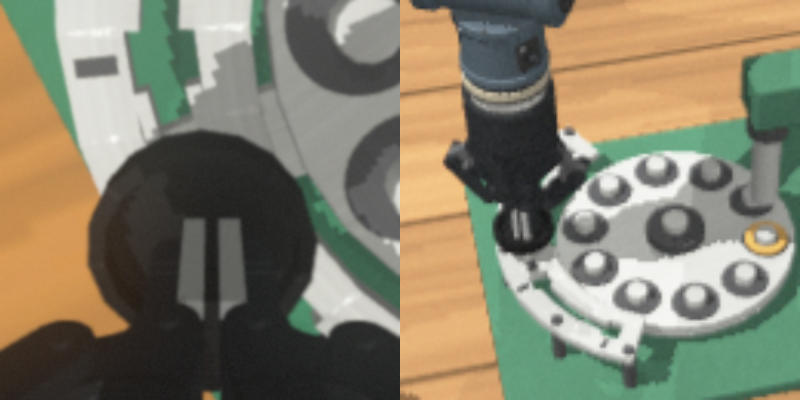

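The cup turned with the fingertips: the old hole shows behind it at crop (150,120) and the tips are still centred. The plunger is only about 8 mm in, so I'll deepen it and continue.

>>> drive_tool --linear '[[0,0,2],[-6.4,3.3,0.8],[-6.4,3.4,0.6],[-6,4,0.6],[-6,4,0.6],[-5,4.2,0.4],[0,0,0.3],[0,0,0]]' --rot '[[0,0,0],[0,0,0],[0,0,0],[0,0,0],[0,0,0],[0,0,0],[0,0,0],[0,0,0]]' --hand '[0,0,0,0,0,0,0,0]'

```text
t: 6.93
tcp_pos: [0.589, -0.1369, 0.1567]
tool_rot: [0.202, 0.979, -0.002, 0.001]
force: [-0.9, 1.4, 6.6]
finger_gap: -0.001
```

```bash
python3 -c "
from st import *
s,tip=st()
M,im=snap('wrist')
for p in cams.spot_point('plunger_cup','wrist')[:1]: print(p['score'],p['at'],on_plane(M,p['at'],.082))
s,tip=st()
A=R.from_quat(s['tool_rot']).as_matrix()[:2,:2]; print(A.T@(np.array([597.3,-135])-tip[:2]*1000))
"
```

```text
6.93 tip [ 589.  -137.3   84.1] level rot [-0.26  0.14  0.  ] F [-0.9  1.4  6.6] Rx [[-0.919, 0.395], [0.395, 0.918]]
0.78 [247.0, 242.5] [ 0.58312946 -0.13980388  0.082     ]
7.03 tip [ 589.2 -137.3   84.3] level rot [-0.24  0.18  0.  ] F [-0.3  1.3  5.9] Rx [[-0.918, 0.396], [0.396, 0.918]]
[-6.54318324  5.27675878]
```

>>> drive_tool --linear '[[0,0,2],[0,0,1],[0,0,0]]' --rot '[[0,0,0],[0,0,0],[0,0,0]]' --hand '[0,0,0]'

```text
t: 7.28
tcp_pos: [0.5897, -0.1366, 0.1561]
tool_rot: [0.202, 0.979, -0.002, 0.002]
force: [-1.0, 1.0, 6.5]
finger_gap: -0.002
```

```bash
python3 -c "
from st import *
s,tip=st()
M,im=snap('wrist')
for p in cams.spot_point('plunger_cup','wrist')[:1]: print(p['score'],p['at'],on_plane(M,p['at'],.082))
# overlay expected cup rim (z=.090) at aligned target, outer radius 27mm
a=np.linspace(0,2*np.pi,60)
for c,col in(((.5948,-.1378),(255,0,0)),((.5858,-.1398),(0,255,255))):
    P=[[c[0]+.027*np.cos(t),c[1]+.027*np.sin(t),.090] for t in a]
    cv2.polylines(im,[np.round(proj(M,P)*16).astype(int)],True,col,1,cv2.LINE_AA,4)
c=np.array([.5519,-.0045])
for ang in (-36,-72,-108): 
    q=proj(M,[*(c+pol(.14,ang-.18)),.064])[0]; print(ang,q); cv2.circle(im,tuple(int(v) for v in q),3,(255,0,255),-1)
cv2.imwrite('pics/e.png',cv2.resize(im[100:350,120:370],(600,600))[:,:,::-1])
"
```

```text
7.28 tip [ 590.  -137.    83.5] level rot [-0.22  0.31  0.  ] F [-1.   1.   6.5] Rx [[-0.919, 0.395], [0.395, 0.919]]
0.74 [245.3, 244.9] [ 0.58467565 -0.14073179  0.082     ]
-36 [379.07891631 305.27723347]
-72 [258.53899207 241.85220528]
-108 [188.40978934  94.21173961]
```

View pics/e.png

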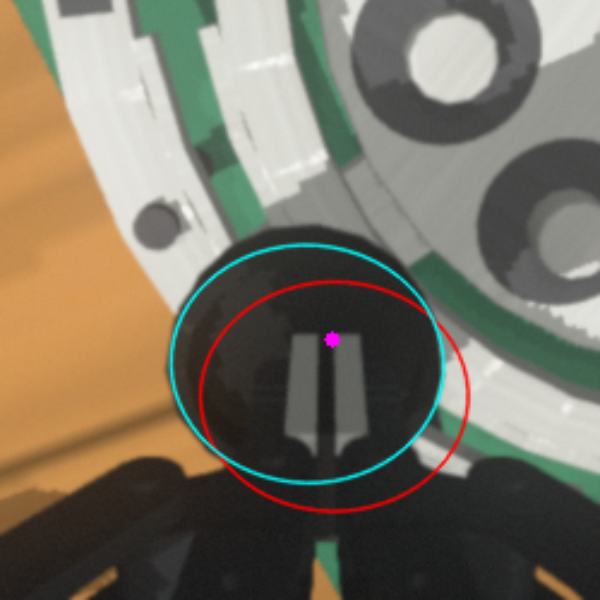

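The actual rim sits about 4 mm behind the cyan circle, so the cup is near (0.582,-0.139), about 13 mm short. The tips have slipped about 7 mm forward within it because the press was a bit light. I'll press deeper before moving on.

>>> drive_tool --linear '[[0,0,3],[0,0,3],[0,0,1]]' --rot '[[0,0,0],[0,0,0],[0,0,0]]' --hand '[0,0,0]'

```text
t: 7.63
tcp_pos: [0.5908, -0.1363, 0.1527]
tool_rot: [0.202, 0.979, -0.002, 0.004]
force: [-1.0, 2.0, 7.7]
finger_gap: -0.0
```

```bash
python3 -c "
from st import *
st()"
```

```text
7.63 tip [ 591.3 -136.8   80.1] level rot [-0.16  0.53  0.  ] F [-1.   2.   7.7] Rx [[-0.919, 0.395], [0.395, 0.919]]
```

>>> drive_tool --linear '[[-3.1,2.5,0.5],[-3.1,2.5,0.5],[0,0,0.3],[0,0,0]]' --rot '[[0,0,0],[0,0,0],[0,0,0],[0,0,0]]' --hand '[0,0,0,0]'

```text
t: 7.97
tcp_pos: [0.5989, -0.1338, 0.1551]
tool_rot: [0.201, 0.98, -0.002, 0.005]
force: [-1.0, 1.3, 6.6]
finger_gap: 0.001
```

```bash
python3 -c "
from st import *
s,tip=st()
M,im=snap('wrist')
for p in cams.spot_point('plunger_cup','wrist')[:1]: print(p['score'],p['at'],on_plane(M,p['at'],.081))
a=np.linspace(0,2*np.pi,60)
for c,col in(((.5948,-.1378),(255,0,0)),((.5868,-.140),(0,255,255))):
    P=[[c[0]+.027*np.cos(t),c[1]+.027*np.sin(t),.089] for t in a]
    cv2.polylines(im,[np.round(proj(M,P)*16).astype(int)],True,col,1,cv2.LINE_AA,4)
cv2.imwrite('pics/f.png',cv2.resize(im[100:350,120:370],(600,600))[:,:,::-1])
"
```

```text
7.97 tip [ 599.6 -134.3   82.5] level rot [-0.16  0.65  0.  ] F [-1.   1.3  6.6] Rx [[-0.919, 0.394], [0.394, 0.919]]
0.84 [246.8, 244.9] [ 0.59458645 -0.13726922  0.081     ]
```

View pics/f.png

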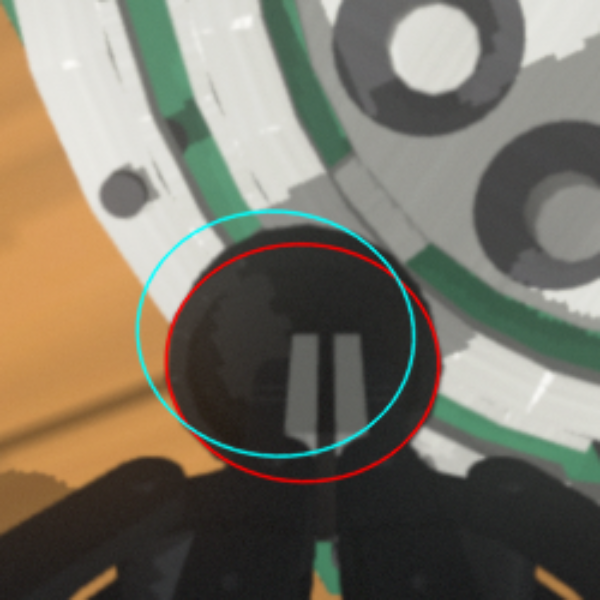

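Along the direction of travel the rim sides (166 and 440) match the red target circle. The extra dark band at the top is the cup's outer wall, seen from the camera side. The detector agrees too, giving (0.5946,-0.1373) against the target (0.5948,-0.1378). I'll ease up slowly: force that persists above 86 mm means the collar has entered the hole.

>>> drive_tool --linear '[[0,0,-2],[0,0,-2],[0,0,-2],[0,0,0]]' --rot '[[0,0,0],[0,0,0],[0,0,0],[0,0,0]]' --hand '[0,0,0,0]'

```text
t: 8.4
tcp_pos: [0.5994, -0.1335, 0.1637]
tool_rot: [0.201, 0.98, -0.003, 0.007]
force: [-0.6, 1.0, 4.1]
finger_gap: 0.001
```

```bash
python3 -c "
from st import *
st()"
```

```text
8.4 tip [ 600.3 -134.1   91.1] level rot [-0.14  0.8   0.  ] F [-0.6  1.   4.1] Rx [[-0.919, 0.394], [0.394, 0.919]]
```

There is still 4.1 N at 91 mm, so the plunger has risen into the hole. I'll lift clear.

>>> drive_tool --linear '[[0,0,-3],[0,0,-6],[0,0,-15],[0,0,-30],[0,0,-35],[0,0,-35],[0,0,-30],[15,-10,0],[15,-10,0],[15,-10,0],[0,0,0],[0,0,0]]' --rot '[[0,0,0],[0,0,0],[0,0,0],[0,0,0],[0,0,0],[0,0,0],[0,0,0],[0,0,0],[0,0,0],[0,0,0],[0,0,0],[0,0,0]]' --hand '[0,0,0,0,0,0,0,0,0,0,0,0]'

```text
t: 9.4
tcp_pos: [0.543, -0.1424, 0.3235]
tool_rot: [0.201, 0.98, -0.003, 0.006]
force: [0.4, -0.6, 0.8]
finger_gap: -0.002
```

```bash
python3 -c "
from st import *
st()
Z=dict(plunger_cup=.092,table_hub=.065,ram_tip=.075,grommet_center=.048)
ims=[]
for n in ('wrist','scene'):
    M,im=snap(n); ims.append(cv2.resize(im if n=='wrist' else im[110:260,150:350],(400,300)))
    for k,z in Z.items():
        for p in cams.spot_point(k,n)[:1]: print(n,k,round(p['score'],2),np.round(p['at'],1),np.round(on_plane(M,p['at'],z),4))
cv2.imwrite('pics/g.png',np.hstack(ims)[:,:,::-1])
"
```

```text
9.4 tip [ 543.8 -143.   250.9] level rot [-0.15  0.73 -0.  ] F [ 0.4 -0.6  0.8] Rx [[-0.919, 0.394], [0.394, 0.919]]
wrist plunger_cup 0.77 [283.4 206. ] [ 0.5927 -0.1346  0.092 ]
wrist table_hub 0.58 [385.5 113.2] [ 0.5511 -0.0058  0.065 ]
wrist ram_tip 0.72 [471.6  81. ] [0.551  0.0796 0.075 ]
wrist grommet_center 0.82 [454.5  77.5] [0.5479 0.0787 0.048 ]
scene plunger_cup 0.57 [210.5 204.8] [ 0.6015 -0.1347  0.092 ]
scene table_hub 0.77 [254.5 195.2] [ 0.5707 -0.0059  0.065 ]
scene ram_tip 0.96 [282.9 180.9] [0.5444 0.0843 0.075 ]
scene grommet_center 0.47 [281.3 188.2] [0.5467 0.0799 0.048 ]
```

View pics/g.png

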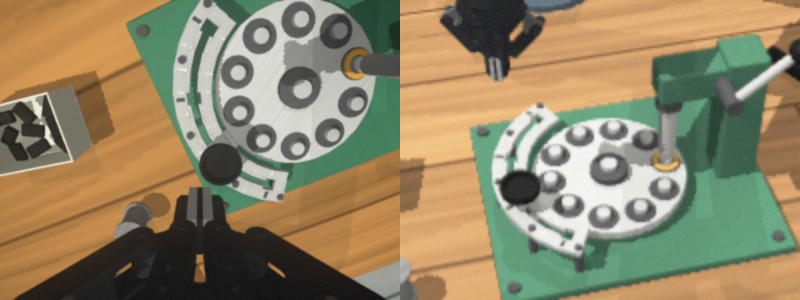

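The grommet (wrist view (355,63) in the halved picture) now lies under the ram, the cup is over the next hole, and the arm is clear.

```bash
python3 -c "
from st import *
st(); print(order.sign_off())"
```

```text
9.9 tip [ 544.  -142.7  250.2] level rot [-0.16  0.64 -0.  ] F [ 0.  -0.3 -0.4] Rx [[-0.92, 0.393], [0.392, 0.92]]
the job is handed in; nothing more can be done
None
```

I pressed the plunger down with the shut fingertips, turned the table one hole anticlockwise with it held in, then eased up and lifted clear. The job is handed in at 9.9 s.

- **Pressing:** the force readings I took were at most 7.7 N. Twice mid-turn the plunger eased up to only about 8 mm in. The tips also slipped about 4–7 mm forward in the cup, so I pressed deeper before finishing the turn.
- **Seating:** at about 91 mm the cup still pushed back with about 4 N. That fits the plunger being fully up in the hole; stuck between holes it would have stopped at about 85 mm.
- **Position:** the wrist camera's last look put the cup at (0.593, -0.135), within 4 mm of the target hole. The grommet was at (0.548, 0.079), under the ram at (0.551, 0.080).
- **Disagreement:** the coarser scene camera gave a cup position about 9 mm off in x and a hub position about 20 mm off. I trusted the wrist view.
- **Surroundings:** I saw no disturbance to the things around the press in the last pictures, but I did not re-measure them. The arm was touching nothing at hand-in, with about 0 N at the wrist.

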